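# Carving board: slide in the drip tray, wedge the board up to drain

## Robot

A 6-joint arm with a two-finger parallel gripper is mounted at the origin on a cart in front of the work surface, level with it; the furniture and walls round the work are solid. World frame = base frame: x ahead of the robot, y to its left, z up, the work surface at z = 0. Lengths are in m, angles in rad, forces in N, time in s.
With the tool pointing down it reaches from about 0.3 to 0.875 m from the base axis. Payload 6.4 kg.
Tool frame: the origin (TCP) lies on the mounting face of the last link; the fingertips stand 173 mm ahead of it and the grasp point (between the pads) lies 155 mm ahead of it (ctrl.grip_point_offset is the distance from the TCP to the grasp point, in m); z points along the fingers, y is the line along which they close (so a half turn about z gives the same grasp; the last joint's range is limited). The gripper opens to 85 mm and grips with 20 to 120 N. Pads are 22 mm wide; open, the fingers measure 114 mm over their backs; the gripper's body (76 mm by 85 mm) begins 54 mm behind the grasp point. The pads swing forward as they close: fully open they stand 13 mm farther back than shut.
Start: joints at [-0.206, 0.181, 1.607, -0, 1.354, -0.206], TCP at [0.575, 0, 0.405] pointing down, gripper open.
Joint ranges: [-2.99, 2.99], [-0.89, 2.07], [0.3, 2.58], [-1.14, 4.28], [0, 2.63], [-3.12, 3.12]. Speed limits (rad/s): [2.57, 2.57, 3.01, 3.14, 3.14, 3.14].

## Interface

Orientations are given as a unit quaternion [w, x, y, z].
In Python, from bench import status, imaging, ctrl, models gives the robot as it stands.
- The arm moves only by the tool send_rows, never from a script. Its argument "commands" is a list that holds one entry, the list of rows, each a list of 6 numbers: the shift along the tool's x, y, z normalised to -1 to 1, where 1 is 3 cm, then the turn, a rotation vector about the tool's x, y, z normalised to -1 to 1, where 1 is 0.1 rad. A call has 1 to 8 rows; each row shifts and turns the commanded pose from where the row before left it, along the tool's axes as they then stand; what a row does not reach is not made up. A row lasts 1/12 s, in which the tool goes at most 41.7 mm and 7.16 degrees, less where a joint would pass 70% of its speed; a pose out of reach is approached as far as the arm can. A call with a number of a shift or a turn outside -1 to 1 is refused whole. A call with a gripper value outside its range is refused whole. "jaw" is the opening, from 0 (shut) to 1 (fully open), set as the call begins (left out, the last holds). The fingers move at their own pace and stop on an object; the grip force is fixed at half the most. Time passes only in rows, so rows that do not move let the fingers close. It gives the time, the measured TCP pose, the force, the opening and the grip force at its end, in the units of the state.
- status.get_obs(): the state, without advancing time (a new reading comes with each control period).
- imaging.camera(name): name is "scene" or "side" or "wrist"; returns a dict with "image" (480x640x3 uint8, blue, green, red), "depth" (480x640 float32, m along the optical axis (not along the pixel's ray), 0 where there is no reading), "mtx" (3x3 intrinsics, pixels), "pose" (4x4, takes a point from camera to world coordinates). Camera axes: x right, y down, z forward; pixel columns grow to the right and rows downward; lengths in m; the calibration is good to about 2 mm. A picture is of the moment at which its call begins.
- ctrl.hand_in(): hands the job in; it is judged then, once.
Trained networks look in a picture, given as the dict that the camera call returned (one of the last four; its "shot" number tells which), for a name from the list of things; names that differ only in an ending like _2 or _b are one class to them, and where a whole thing is asked for, a point or a joint stands for the part that bears it (a point fixed in the world has none). Each returns a list of dicts, best first, with "confidence" (0 to 1); they miss things now and then, are a little off and sometimes report something else, mostly with a low value. They report only what shows in the picture. A call takes as long as a camera call.
- models.recognise(picture, name): "centre" ([column, row] in pixels, amid what is visible of it).
- models.regions_of(picture, name): "region" (480x640 bool, what is visible of it) and "centre" ([column, row] in pixels, amid what is visible of it).
The state is a dict: "time_s": time; "q": joint angles; "dq": joint speeds; "joint_efforts": joint torques, N m; "eef_pos": TCP position; "eef_rot": TCP orientation; "wrist_force": force on the tool from outside, world axes, zero at the start; "torque": the same for the moment, N m; "opening": opening from 0.0 (shut) to 1.0 (fully open); "grasp_force": force on a finger pad.
Only numpy, scipy, OpenCV 4.12 (cv2) and the standard library are available. Lean on these libraries where they do the work, as an engineer would, in place of code of your own. Each camera call takes 0.05 s, during which the arm holds its last target. There are 200 camera calls.

## Task

Get the carving board ready to drain: slide the steel drip tray fully home into the slot under the board's right end, then push the wooden wedge, toe first and flat on the counter, under the middle of the board's front long edge (the one facing you, opposite the tray) until the two round feet there are just lifted a few millimetres off the counter. Finish still holding the wedge in place there with the gripper, touching neither the board nor the tray; do not shove the board along the counter, and leave the other things standing where they are.

Things in the scene. Friction and masses are not known exactly. Their poses are not given: they have to be found in the camera images.
- board: Light wooden carving board, 160 (own x) x 260 (own y) mm, top 50 mm above the counter, underside 18; 1.6 kg, loose, a peeler lies on it. Origin: centre of its footprint at counter level. Its front long edge (own -x) looks to the robot and left, its right short end (own -y) to the robot and right. Rubber feet hold it against a push of at least 10 N. It tips on flat pads along its back edge
- slot_mouth (a point): Middle of the tray slot's mouth, at counter level, at the board's right end: board's own (30.5, -130, 0) mm, axes as the board. Slot under the board: own x -5 to 66 mm (71 wide), 18 mm high, the counter is its floor; it runs along own +y from here to a stop at own y -6 mm; the mouth is slightly flared
- front_edge (a point): Middle of the lower front edge of the rail under the board's front long edge: board's own (-78, 0, 11.5) mm, axes as the board. The wedge goes under here, along the board's own +x. The rail is 22 mm wide (own x -78 to -56), its underside 11.5 mm above the counter; two round rubber feet carry it
- foot_left (a point): Underside of the left round foot of the front rail: board's own (-67, 100, 0) mm; its height tells how far that foot is off the counter
- foot_right (a point): Underside of the right round foot of the front rail: board's own (-67, -100, 0) mm
- tray: Shallow open steel drip tray, 68 mm wide (own x), 13 high, 0.22 kg; pan at own y -45 to +85 mm, its +y end enters the slot; behind it, own y -85 to -45, a flat tongue with an upright wooden pull. Origin at its underside. It slides flat on the counter. Fully home, at the stop, its origin is at the board's own (30.5, -91, 0) mm, axes parallel; 22 mm of pan and the tongue stick out
- tray_pull (a point): point in the middle of the tray's upright wooden pull, 30 mm above its underside, own (0, -66, 30) mm: the pull is 16 mm thick (own x), 34 mm long (own y), its top at 44 mm; grip it across its thickness
- wedge: wooden wedge with an upright heel, 110 mm long (own x), 44 mm wide (own y), 0.16 kg, smooth and waxed. Origin at the middle of its underside; toe at own x = +55 mm, 4 mm thick; its slope rises evenly to 28.5 mm at own x = -27 mm (3 mm up for every 10 mm along); the heel, own x -55 to -25 mm, is 40 mm high
- wedge_toe (a point): middle of the wedge's toe at its underside, own (55, 0, 0) mm
- wedge_heel (a point): point inside the heel to grip it by across its 44 mm width, own (-40, 0, 24) mm
- salt_shaker: salt shaker, 44 mm wide, 90 high, a bystander; origin at its underside
- pepper_mill: wooden pepper mill, 58 mm wide, 170 high, a bystander; origin at its underside
- mug: mug, 93 mm high, a bystander; origin at its underside
- jam_jar: jar of jam, 66 mm wide, 90 high, a bystander; origin at its underside
- kitchen_timer: round wind-up timer, 69 mm wide, 54 high, a bystander; origin at its underside
- onion: onion, 79 mm wide, 85 high, a bystander; origin at its underside
- peeler: yellow vegetable peeler, 170 mm long, 18 high, lying on the board's top, a bystander; origin at its underside

How it is judged:
By the outcome, as a careful person would: the job done as asked, in the order asked, and still so for the second after the job is handed in, while the arm keeps its last pose, push and grip.
It also fails if it takes over 51 s, if anything falls off the work surface, if the arm or the gripper's body presses on something with over 40 N, if the wrist force passes 120 N, or if a joint passes its speed limit or range.

## Working session

There is one attempt and no reset: what is moved stays moved. The work goes in short steps, Python scripts to look and compute and a tool call to move; the robot and the scene stay as the last step left them, time stands still between calls to the robot, and variables do not carry over. Pictures are saved under pics/ and viewed, at most 10 in all, crops included, and the job is handed in when it is done.

Besides the shell and the picture viewer there is one more tool, called after "Emit:" by a JSON object that holds its "name" and its "arguments", one argument or row to a line. send_rows: Moves the arm, as the interface text tells. Its arguments: {"type":"object","properties":{"commands":{"type":"array"},"jaw":{"type":"number"}},"required":["commands"]}

```bash
mkdir -p pics
cat > h.py <<'E'
import numpy as np, cv2
from bench import status, imaging, ctrl, models
def cloud(p):
    d=p["depth"];K=np.array(p["mtx"]);T=np.array(p["pose"])
    v,u=np.mgrid[0:480,0:640]
    c=np.stack([(u-K[0,2])/K[0,0]*d,(v-K[1,2])/K[1,1]*d,d],-1)
    w=c@T[:3,:3].T+T[:3,3]
    w[d<=0]=np.nan
    return w
def proj(p,X):
    K=np.array(p["mtx"]);T=np.linalg.inv(np.array(p["pose"]))
    c=T[:3,:3]@np.array(X)+T[:3,3];q=K@c
    return q[:2]/q[2]
E
cat > look.py <<'E'
from h import *
ims=[]
for cam in ["scene","side"]:
    p=imaging.camera(cam);w=cloud(p)
    cv2.imwrite(f"pics/{cam}0.png",p["image"])
    print(cam,np.round(p["pose"],3).tolist())
    np.save(cam+"_w.npy",w); np.save(cam+"_im.npy",p["image"])
    for n in ["board","tray","tray_pull","wedge","wedge_heel","wedge_toe","peeler","salt_shaker","pepper_mill","mug","jam_jar","kitchen_timer","onion"]:
        r=models.regions_of(p,n)
        if not r: print(n,None);continue
        m=r[0]["region"];q=w[m];q=q[~np.isnan(q[:,0])]
        np.save(f"{cam}_{n}.npy",m)
        print(n,round(r[0]["confidence"],2),np.round(r[0]["centre"]),m.sum(),np.round(np.median(q,0),3) if len(q) else None, np.round(np.percentile(q,[2,98],axis=0),3).tolist() if len(q) else None)
print(status.get_obs())
E
python3 look.py
```

```text
scene [[0.864, -0.357, 0.356, 0.029], [-0.504, -0.611, 0.61, -0.847], [0.0, -0.706, -0.708, 1.083], [0.0, 0.0, 0.0, 1.0]]
board 0.89 [333. 251.] 5363 [0.572 0.012 0.05 ] [[0.462, -0.098, 0.023], [0.719, 0.145, 0.055]]
tray 0.75 [311. 332.] 1869 [ 0.431 -0.131  0.003] [[0.379, -0.208, -0.002], [0.488, -0.057, 0.043]]
tray_pull 0.74 [311. 330.] 1981 [ 0.431 -0.131  0.003] [[0.377, -0.208, -0.002], [0.492, -0.056, 0.043]]
wedge 0.8 [242. 229.] 758 [0.436 0.217 0.019] [[0.393, 0.186, 0.002], [0.496, 0.25, 0.042]]
wedge_heel 0.58 [240. 228.] 708 [0.436 0.216 0.019] [[0.395, 0.187, 0.003], [0.497, 0.25, 0.042]]
wedge_toe 0.9 [244. 229.] 808 [0.438 0.217 0.018] [[0.393, 0.186, -0.0], [0.499, 0.254, 0.042]]
peeler 0.59 [330. 226.] 417 [0.607 0.08  0.062] [[0.551, 0.06, 0.051], [0.698, 0.111, 0.069]]
salt_shaker 0.38 [378. 270.] 1706 [ 0.622 -0.107  0.061] [[0.581, -0.149, 0.01], [0.667, -0.064, 0.094]]
pepper_mill 0.94 [291. 160.] 919 [0.636 0.317 0.085] [[0.618, 0.305, 0.009], [0.662, 0.338, 0.16]]
mug 0.94 [376. 271.] 1826 [ 0.623 -0.107  0.06 ] [[0.581, -0.149, 0.001], [0.677, -0.062, 0.0
[... 1688 characters left out ...]
]]
{'time_s': 1.4, 'q': array([-2.06319570e-01,  1.80795853e-01,  1.60696743e+00,  1.98705889e-05,
        1.35377712e+00, -2.06318739e-01]), 'dq': array([ 0.00097214,  0.00054645, -0.00034079,  0.00054865, -0.00073704,
       -0.0004475 ]), 'joint_efforts': array([ 5.05183853e-04, -4.44831705e+01, -3.51675117e+01, -3.65729311e-04,
        6.57290566e-04,  5.54199084e-05]), 'eef_pos': array([5.75029560e-01, 2.95000517e-06, 4.04706557e-01]), 'eef_rot': array([1.65562497e-05, 7.07108588e-01, 7.07104974e-01, 2.24175703e-05]), 'wrist_force': array([ 0.37827269, -0.65971137,  0.19552173]), 'torque': array([ 0.04950891, -0.02661531,  0.02832128]), 'grasp_force': 0.0, 'opening': 1.0020306008060003}
```

View pics/scene0.png

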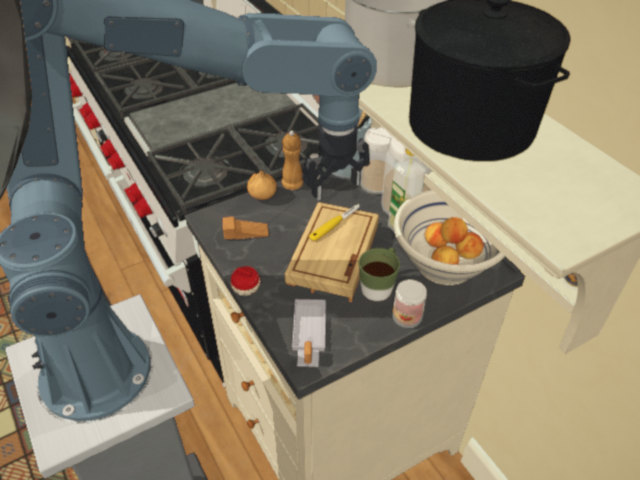

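View pics/side0.png

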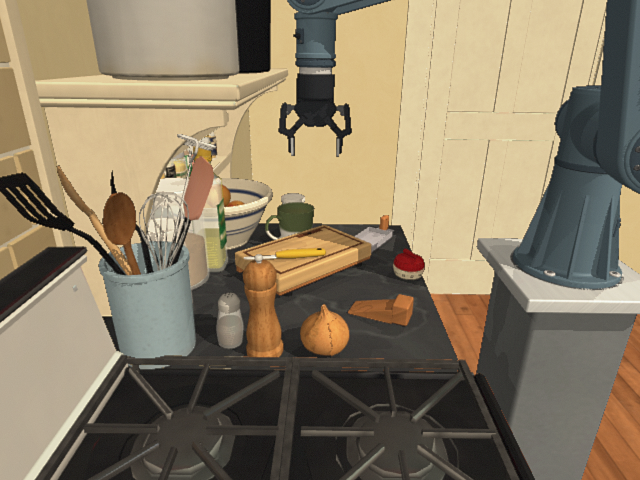

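```bash
cat > fit.py <<'E'
import numpy as np, cv2
W={c:np.load(c+"_w.npy") for c in("scene","side")}
def pts(n,z0,z1,cams=("scene","side")):
    o=[]
    for c in cams:
        m=np.load(f"{c}_{n}.npy");q=W[c][m];o.append(q[(q[:,2]>z0)&(q[:,2]<z1)])
    return o
def rect(q):
    (c,s,a)=cv2.minAreaRect((q[:,:2]*1000).astype(np.float32));return np.round(c,1),np.round(s,1),round(a,1)
def clean(q):
    lo,hi=np.percentile(q[:,:2],[.3,99.7],axis=0);return q[((q[:,:2]>lo)&(q[:,:2]<hi)).all(1)]
for n,z0,z1 in [("board",.045,.056),("tray",-.005,.02),("tray",.038,.05),("wedge",-.01,.05),("wedge",.036,.05),("kitchen_timer",.01,.06),("onion",.01,.1)]:
    for c in("scene","side"):
        q=pts(n,z0,z1,(c,))[0]
        if len(q)>5: print(n,z0,c,len(q),*rect(clean(q)))
    q=np.vstack(pts(n,z0,z1));print(n,z0,"both",*rect(q))
E
python3 fit.py
```

```text
board 0.045 scene 4626 [593.5  34.2] [264.3 160.8] 42.7
board 0.045 side 2923 [598.4  37.2] [257.2 165.4] 43.3
board 0.045 both [595.7  34.4] [267.2 165.5] 43.0
tray -0.005 scene 1710 [ 428.  -134.1] [174.7  67.6] 59.0
tray -0.005 side 505 [ 428.6 -151.5] [169.4  84.3] 59.1
tray -0.005 both [ 432.9 -144.2] [186.6  85.2] 58.2
tray 0.038 scene 101 [ 392.4 -192.8] [32.8 14.4] 60.2
tray 0.038 side 33 [ 396.5 -184.3] [26.9 11.5] 53.3
tray 0.038 both [ 393.7 -190.1] [40.3 14.9] 60.0
wedge -0.01 scene 754 [447.9 220.3] [ 53.5 109.4] 68.4
wedge -0.01 side 1319 [437.  191.2] [114.3 110.1] 66.8
wedge -0.01 both [435.5 189.7] [118.9 110.2] 65.5
wedge 0.036 scene 135 [411.  234.9] [46.2 27.6] 65.5
wedge 0.036 side 242 [413.7 238.2] [44.6 29.3] 66.5
wedge 0.036 both [412.6 236. ] [49.7 29.4] 66.4
kitchen_timer 0.01 scene 645 [366.4  53.6] [64.2 62.2] 89.7
kitchen_timer 0.01 side 666 [372.   66.2] [64.7 52.7] 0.8
kitchen_timer 0.01 both [368.9  57.5] [73.1 63.9] 56.6
onion 0.01 scene 626 [546.3 319.2] [64.6 76.3] 72.8
onion 0.01 side 1734 [551.6 340.4] [75.  53.3] 0.5
onion 0.01 both [561.7 335.4] [114.6  80. ] 32.1
```

The scene picture shows the board at about (333,251) and the tray with its pull at (311,332). The wedge is at (242,229) with its heel to the left. The mug at (376,272) stands close to the board's right rear. The side view agrees.

Emit:
{"name": "send_rows", "arguments": {
  "commands": [
    [[0, 0, 0.5, 0, 0, 0.9], [0, 0, 0.5, 0, 0, 0.9], [0, 0, 0.5, 0, 0, 0.9], [0, 0, 0.5, 0, 0, 0.9], [0, 0, 0.5, 0, 0, 0.9], [0, 0, 0.5, 0, 0, 0.9], [-0.95, -0.2, 0, 0, 0, 0], [-0.95, -0.2, 0, 0, 0, 0]]
  ]
}}

```text
time_s: 2.07
eef_pos: [0.5349, -0.0423, 0.3131]
eef_rot: [-0.001, 0.87, 0.494, -0.001]
wrist_force: [0.5, -0.9, 0.3]
opening: 1.003
grasp_force: 0.0
```

Emit:
{"name": "send_rows", "arguments": {
  "commands": [
    [[-0.95, -0.2, 0, 0, 0, 0], [-0.95, -0.2, 0, 0, 0, 0], [-0.95, -0.2, 0, 0, 0, 0], [-0.95, -0.2, 0, 0, 0, 0], [-0.95, -0.2, 0, 0, 0, 0], [-0.95, -0.25, 0, 0, 0, 0], [-0.95, -0.25, 0, 0, 0, 0], [0, 0, 0, 0, 0, 0]]
  ]
}}

```text
time_s: 2.73
eef_pos: [0.3919, -0.1932, 0.3148]
eef_rot: [0.0, 0.871, 0.491, -0.001]
wrist_force: [-0.1, -0.4, -0.3]
opening: 1.002
grasp_force: 0.0
```

```bash
cat >> h.py <<'E'
def st():
    o=status.get_obs();p=np.array(o["eef_pos"]);w,x,y,z=o["eef_rot"]
    ty=np.array([2*(x*y-w*z),1-2*(x*x+z*z),2*(y*z+w*x)]);tz=np.array([2*(x*z+w*y),2*(y*z-w*x),1-2*(x*x+y*y)])
    psi=np.degrees(np.arctan2(ty[1],ty[0]))
    print("t %.2f"%o["time_s"],"tcp",np.round(p*1000,1),"psi %.2f"%psi,"tilt",np.round(np.degrees(tz[:2]),2),"F",np.round(o["wrist_force"],1),"open %.3f grip %.1f"%(o["opening"],o["grasp_force"]))
    return p,psi
def move(xy,psi_to):
    "grasp axis to world xy (mm) and psi (deg): turn first, then tool x,y shift, in units"
    p,psi=st();d=(np.array(xy)-p[:2]*1000);a=np.radians(psi_to)
    print("turn units %.2f"%(-np.radians(psi_to-psi)*10),"x %.2f y %.2f units(30mm)"%((-np.sin(a)*d[0]+np.cos(a)*d[1])/30,(np.cos(a)*d[0]+np.sin(a)*d[1])/30))
E
cat > w1.py <<'E'
from h import *
import sys
p=imaging.camera("wrist");w=cloud(p);np.save("wrist_w.npy",w);cv2.imwrite(f"pics/{sys.argv[1]}.png",p["image"])
st();print(np.round(p["pose"],3).tolist())
for n in sys.argv[2:]:
    r=models.regions_of(p,n)
    if r: np.save(f"wrist_{n}.npy",r[0]["region"]);print(n,r[0]["confidence"],r[0]["region"].sum())
E
python3 w1.py w1 tray board
```

```text
t 2.78 tcp [ 393.1 -192.2  314.9] psi -31.17 tilt [ 0.02 -0.03] F [-0.7  0.1 -0.3] open 1.000 grip 0.0
[[0.855, -0.492, -0.165, 0.434], [-0.519, -0.81, -0.274, -0.122], [0.001, 0.32, -0.947, 0.283], [0.0, 0.0, 0.0, 1.0]]
tray 0.73 20055
board 0.46 177
```

View pics/w1.png

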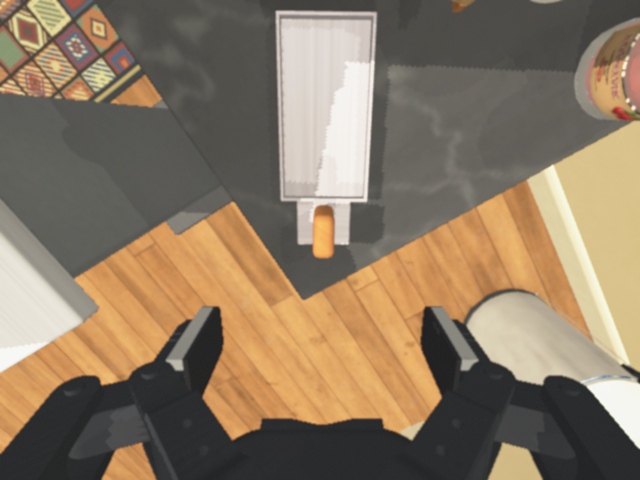

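The wrist view shows the tray cleanly: its pan spans columns 277–376 and rows 11–202, and the pull is at (322,231).

```bash
cat > f2.py <<'E'
from h import *
w=np.load("wrist_w.npy");m=cv2.erode(np.load("wrist_tray.npy").astype(np.uint8),np.ones((1,1)))>0
q=w[m];q=q[~np.isnan(q[:,0])]
for z0,z1 in[(.009,.016),(-.01,.016),(.035,.05)]:
    s=q[(q[:,2]>z0)&(q[:,2]<z1)];print(z0,len(s),cv2.minAreaRect((s[:,:2]*1000).astype(np.float32)))
    lo=s
# rim pixel lines
z=.013
E
python3 f2.py; python3 -c "
from h import *
move((394,-190.5),-31)"
```

```text
0.009 1891 ((436.99798583984375, -122.01802062988281), (138.83787536621094, 68.12655639648438), 58.10342025756836)
-0.01 18955 ((425.19476318359375, -141.05856323242188), (183.7073974609375, 69.40328216552734), 58.7155876159668)
0.035 905 ((394.3406982421875, -190.9025421142578), (33.03082275390625, 15.525193214416504), 58.450870513916016)
t 2.88 tcp [ 394.3 -190.8  314.9] psi -31.02 tilt [ 0.04 -0.01] F [-0.   0.1 -0.3] open 1.000 grip 0.0
turn units -0.00 x 0.00 y -0.02 units(30mm)
```

Emit:
{"name": "send_rows", "arguments": {
  "commands": [
    [[0, 0, 0.85, 0, 0, 0.07], [0, 0, 0.85, 0, 0, 0], [0, 0, 0.85, 0, 0, 0], [0, 0, 0.85, 0, 0, 0], [0, 0, 0.85, 0, 0, 0], [0, 0, 0, 0, 0, 0]]
  ]
}}

```text
time_s: 3.38
eef_pos: [0.3931, -0.1882, 0.1831]
eef_rot: [-0.004, 0.871, 0.491, -0.001]
wrist_force: [-2.2, 1.2, 0.1]
opening: 0.996
grasp_force: 0.0
```

Emit:
{"name": "send_rows", "arguments": {
  "commands": [
    [[0, 0, 0, 0, 0, 0], [0, 0, 0, 0, 0, 0], [0, 0, 0, 0, 0, 0], [0, 0, 0, 0, 0, 0], [0, 0, 0, 0, 0, 0], [0, 0, 0, 0, 0, 0], [0, 0, 0, 0, 0, 0], [0, 0, 0, 0, 0, 0]]
  ],
  "jaw": 0
}}

```text
time_s: 4.05
eef_pos: [0.3948, -0.1911, 0.1884]
eef_rot: [0.001, 0.872, 0.49, 0.0]
wrist_force: [0.1, 1.1, 6.6]
opening: 0.176
grasp_force: 59.6
```

```bash
python3 w1.py w2 tray board; python3 f2.py; python3 -c "
from h import *
import numpy as np
a=np.radians(43);ey=np.array([np.cos(a),np.sin(a)]);ex=np.array([ey[1],-ey[0]])
t=np.array([595.5,35])+30.5*ex-(235+66)*ey;print(t)
move(t,-47)"
```

```text
t 4.10 tcp [ 394.8 -191.1  188.4] psi -31.35 tilt [ 0.09 -0.07] F [-0.1  0.7  6.8] open 0.172 grip 59.6
[[0.853, -0.496, -0.163, 0.437], [-0.522, -0.808, -0.274, -0.121], [0.004, 0.319, -0.948, 0.157], [0.0, 0.0, 0.0, 1.0]]
tray 0.6 51299
0.009 4787 ((429.8413391113281, -133.14218139648438), (113.9343032836914, 68.62767791748047), 58.38434600830078)
-0.01 47464 ((417.3707275390625, -156.25198364257812), (175.1107940673828, 73.78511047363281), 61.31714630126953)
0.035 2897 ((394.64886474609375, -190.65887451171875), (33.386348724365234, 15.430611610412598), 58.69314193725586)
[ 396.16348579 -192.58779428]
t 4.20 tcp [ 394.8 -191.1  188.4] psi -31.35 tilt [ 0.09 -0.07] F [-1.1  0.9  7. ] open 0.181 grip 59.6
turn units 2.73 x 0.00 y 0.07 units(30mm)
```

Emit:
{"name": "send_rows", "arguments": {
  "commands": [
    [[0, 0, -0.02, 0, 0, 0.45], [0, 0, 0, 0, 0, 0.45], [0, 0, 0, 0, 0, 0.45], [0, 0, 0, 0, 0, 0.45], [0, 0, 0, 0, 0, 0.45], [0, 0.07, 0, 0, 0, 0.45], [0, 0, 0, 0, 0, 0], [0, 0, 0, 0, 0, 0]]
  ]
}}

```text
time_s: 4.87
eef_pos: [0.396, -0.1923, 0.1884]
eef_rot: [0.0, 0.93, 0.368, 0.0]
wrist_force: [-0.1, 0.8, 4.9]
opening: 0.175
grasp_force: 59.4
```

```bash
python3 w1.py w3 tray board; python3 f2.py
cat > f3.py <<'E'
from h import *
w=np.load("wrist_w.npy");m=(w[...,2]>.045)&(w[...,2]<.056)
q=w[m];print(len(q),cv2.minAreaRect((q[:,:2]*1000).astype(np.float32)))
E
python3 f3.py
```

```text
t 4.92 tcp [ 396.  -192.4  188.4] psi -46.76 tilt [ 0.05 -0.03] F [-0.5  1.5  5.5] open 0.176 grip 59.5
[[0.683, -0.693, -0.23, 0.455], [-0.73, -0.647, -0.219, -0.136], [0.003, 0.318, -0.948, 0.157], [0.0, 0.0, 0.0, 1.0]]
tray 0.9 51577
0.009 4847 ((445.1238708496094, -145.752685546875), (113.5575942993164, 68.5656967163086), 42.942256927490234)
-0.01 47725 ((423.1899108886719, -166.43258666992188), (180.08689880371094, 75.65743255615234), 42.83384323120117)
0.035 2908 ((395.9546813964844, -191.5336151123047), (33.73717498779297, 15.458165168762207), 43.208282470703125)
1416 ((395.7660217285156, -190.5439910888672), (24.278766632080078, 51.89157485961914), 43.517276763916016)
```

View pics/w3.png

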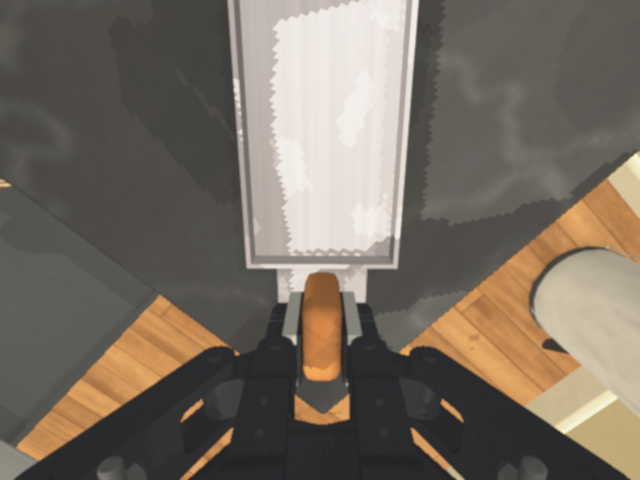

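The tray now lies along the board's direction, but the board is out of the wrist view. I'll fit both from one scene shot instead.

```bash
cat > f4.py <<'E'
from h import *
A=np.radians(43);ey=np.array([np.cos(A),np.sin(A)]);ex=np.array([ey[1],-ey[0]]);C=np.array([595.5,35.])
def edges(q,lo,hi,name):
    b=np.c_[(q[:,:2]*1000-C)@ex,(q[:,:2]*1000-C)@ey]
    for f,l in((np.min,"min"),(np.max,"max")):
        B=[];
        for y in np.arange(lo,hi,6):
            s=b[(b[:,1]>=y)&(b[:,1]<y+6)]
            if len(s)>3:B.append((y+3,f(s[:,0])))
        B=np.array(B);k=np.ones(len(B),bool)
        for _ in range(4):
            c=np.polyfit(B[k,0],B[k,1],1);r=B[:,1]-np.polyval(c,B[:,0]);k=abs(r)<max(1.5*np.std(r[k]),.8)
        print(name,l,"x at mid %.1f"%np.polyval(c,(lo+hi)/2),"slope deg %.2f"%np.degrees(c[0]),"n",k.sum(),len(B),"rms %.2f"%np.std(r[k]))
if __name__=="__main__":
  for cam in("scene","side"):
    p=imaging.camera(cam);w=cloud(p)
    def reg(n):
        r=models.regions_of(p,n);m=r[0]["region"];m=cv2.dilate(m.astype(np.uint8),np.ones((3,3)))>0;q=w[m];return q[~np.isnan(q[:,0])]
    q=reg("board");q=q[(q[:,2]>.044)&(q[:,2]<.056)];edges(q,-110,110,cam+" board")
    b=(q[:,:2]*1000-C)@ey;c=(q[:,:2]*1000-C)@ex;
    E=[(b[abs(c-x)<3].min(),b[abs(c-x)<3].max()) for x in range(-60,61,6)];print("ends",np.median(E,0))
    q=reg("tray");q=q[(q[:,2]>.006)&(q[:,2]<.018)];edges(q,-270,-160,cam+" tray")
E
python3 f4.py
```

```text
scene board min x at mid 3.4 slope deg -6.05 n 25 37 rms 1.89
scene board max x at mid 78.3 slope deg 0.44 n 22 37 rms 0.58
ends [-37.31567112 128.85039239]
scene tray min x at mid 56.3 slope deg -23.06 n 4 7 rms 0.43
scene tray max x at mid 63.8 slope deg -0.63 n 7 7 rms 0.21
side board min x at mid -80.8 slope deg 0.37 n 32 37 rms 0.44
side board max x at mid 75.9 slope deg 0.39 n 25 37 rms 1.13
ends [-123.19434558  115.55458689]
side tray min x at mid -4.3 slope deg -0.47 n 9 13 rms 0.32
side tray max x at mid 64.1 slope deg 0.73 n 9 13 rms 0.49
```

```bash
cat > f5.py <<'E'
from f4 import *
for cam in("scene","side"):
    w=np.load(cam+"_w.npy");m=cv2.dilate(np.load(cam+"_board.npy").astype(np.uint8),np.ones((3,3)))>0
    q=w[m];q=q[(q[:,2]>.044)&(q[:,2]<.056)];edges(q,-110,110,cam+" board0")
    b=(q[:,:2]*1000-C)@ey;c=(q[:,:2]*1000-C)@ex;
    E=[(b[abs(c-x)<3].min(),b[abs(c-x)<3].max()) for x in range(-60,61,6)];print("ends",np.median(E,0))
E
python3 f5.py
```

```text
scene board0 min x at mid -80.2 slope deg 0.40 n 22 37 rms 0.51
scene board0 max x at mid 78.3 slope deg 0.51 n 21 37 rms 0.55
ends [-131.69032777  127.72399764]
side board0 min x at mid -80.7 slope deg 0.41 n 31 37 rms 0.42
side board0 max x at mid 77.2 slope deg -0.81 n 21 37 rms 1.18
ends [-123.36083366  111.44181949]
```

Emit:
{"name": "send_rows", "arguments": {
  "commands": [
    [[0, -0.08, 0, 0, 0, 0.1], [0.12, 0, 0, 0, 0, 0], [0.12, 0, 0, 0, 0, 0], [0.12, 0, 0, 0, 0, 0], [0.12, 0, 0, 0, 0, 0], [0, 0, 0, 0, 0, 0], [0, 0, 0, 0, 0, 0]]
  ]
}}

```text
time_s: 5.9
eef_pos: [0.405, -0.181, 0.1884]
eef_rot: [0.001, 0.932, 0.364, 0.0]
wrist_force: [-0.8, -1.6, 7.0]
opening: 0.177
grasp_force: 59.7
```

```bash
sed -i 's/radians(43)/radians(42.6)/; s/\[595.5,35.\]/[593.5,34.3]/; s/for cam in("scene","side"):/for cam in("side",):/; s/-270,-160/-255,-150/' f4.py; python3 f4.py; python3 -c "
from f4 import *
p,s=st();d=p[:2]*1000-C;print(d@ex,d@ey)"
```

```text
side board min x at mid -79.7 slope deg -0.18 n 29 37 rms 0.37
side board max x at mid 76.6 slope deg 0.25 n 22 37 rms 1.12
ends [-122.28261537  114.39840521]
side tray min x at mid -4.6 slope deg -2.58 n 9 10 rms 0.36
side tray max x at mid 65.3 slope deg -0.78 n 7 10 rms 0.32
t 6.05 tcp [ 404.9 -181.   188.4] psi -47.35 tilt [ 0.04 -0.08] F [-0.9 -1.8  6.2] open 0.176 grip 59.6
30.874890399895413 -284.56070305119346
```

Emit:
{"name": "send_rows", "arguments": {
  "commands": [
    [[0.15, 0, 0, 0, 0, 0], [0.15, 0, 0, 0, 0, 0], [0.15, 0, 0, 0, 0, 0], [0.15, 0, 0, 0, 0, 0], [0.15, 0, 0, 0, 0, 0], [0, 0, 0, 0, 0, 0], [0, 0, 0, 0, 0, 0]]
  ]
}}

```text
time_s: 6.63
eef_pos: [0.4216, -0.1657, 0.1884]
eef_rot: [0.001, 0.931, 0.364, 0.0]
wrist_force: [-1.7, -1.1, 6.3]
opening: 0.176
grasp_force: 59.6
```

Emit:
{"name": "send_rows", "arguments": {
  "commands": [
    [[0.2, 0, 0, 0, 0, 0], [0.35, 0, 0, 0, 0, 0], [0.4, 0, 0, 0, 0, 0], [0.4, 0, 0, 0, 0, 0], [0.4, 0, 0, 0, 0, 0], [0.4, 0, 0, 0, 0, 0], [0.4, 0, 0, 0, 0, 0], [0.2, 0, 0, 0, 0, 0]]
  ]
}}

```text
time_s: 7.3
eef_pos: [0.4825, -0.1096, 0.1884]
eef_rot: [0.001, 0.931, 0.364, -0.0]
wrist_force: [-6.3, -5.1, 8.9]
opening: 0.178
grasp_force: 60.1
```

Emit:
{"name": "send_rows", "arguments": {
  "commands": [
    [[0, 0, 0, 0, 0, 0], [0, 0, 0, 0, 0, 0]]
  ]
}}

```text
time_s: 7.47
eef_pos: [0.4827, -0.1093, 0.1884]
eef_rot: [0.0, 0.931, 0.364, 0.001]
wrist_force: [1.8, 2.1, 4.9]
opening: 0.177
grasp_force: 59.5
```

```bash
python3 -c "
from f4 import *
p,s=st();d=p[:2]*1000-C;print(d@ex,d@ey)"; python3 f4.py
```

```text
t 7.47 tcp [ 482.7 -109.3  188.4] psi -47.33 tilt [ 0.11 -0.02] F [1.8 2.1 4.9] open 0.177 grip 59.5
30.684614981630073 -178.7304836955715
side board min x at mid -79.6 slope deg 0.18 n 26 37 rms 0.42
side board max x at mid 77.2 slope deg -0.64 n 24 37 rms 1.55
ends [-121.22673231  116.66822462]Traceback (most recent call last):
  File "f4.py", line 22, in <module>
    q=reg("tray");q=q[(q[:,2]>.006)&(q[:,2]<.018)];edges(q,-255,-150,cam+" tray")
  File "f4.py", line 18, in reg
    r=models.regions_of(p,n);m=r[0]["region"];m=cv2.dilate(m.astype(np.uint8),np.ones((3,3)))>0;q=w[m];return q[~np.isnan(q[:,0])]
                               ~^^^
IndexError: list index out of range
```

Emit:
{"name": "send_rows", "arguments": {
  "commands": [
    [[0.2, 0, 0, 0, 0, 0], [0.2, 0, 0, 0, 0, 0], [0.15, 0, 0, 0, 0, 0], [0, 0, 0, 0, 0, 0], [0, 0, 0, 0, 0, 0]]
  ]
}}

```text
time_s: 8.03
eef_pos: [0.4943, -0.0988, 0.1884]
eef_rot: [0.001, 0.932, 0.364, -0.0]
wrist_force: [-2.3, -1.7, 7.1]
opening: 0.176
grasp_force: 59.8
```

Emit:
{"name": "send_rows", "arguments": {
  "commands": [
    [[0.03, 0, 0, 0, 0, 0], [0.03, 0, 0, 0, 0, 0]]
  ]
}}

```text
time_s: 8.2
eef_pos: [0.4951, -0.0981, 0.1884]
eef_rot: [0.001, 0.931, 0.364, -0.001]
wrist_force: [-7.2, -5.8, 10.9]
opening: 0.177
grasp_force: 60.2
```

Emit:
{"name": "send_rows", "arguments": {
  "commands": [
    [[0.03, 0, 0, 0, 0, 0]]
  ]
}}

```text
time_s: 8.28
eef_pos: [0.4957, -0.0975, 0.1884]
eef_rot: [0.001, 0.931, 0.364, -0.001]
wrist_force: [-6.8, -5.7, 9.9]
opening: 0.176
grasp_force: 60.2
```

Emit:
{"name": "send_rows", "arguments": {
  "commands": [
    [[0, 0, 0, 0, 0, 0]]
  ]
}}

```text
time_s: 8.37
eef_pos: [0.4958, -0.0974, 0.1884]
eef_rot: [0.001, 0.931, 0.364, -0.001]
wrist_force: [-5.7, -4.7, 10.0]
opening: 0.178
grasp_force: 60.1
```

Emit:
{"name": "send_rows", "arguments": {
  "commands": [
    [[0.03, 0, 0, 0, 0, 0], [0, 0, 0, 0, 0, 0]]
  ]
}}

```text
time_s: 8.53
eef_pos: [0.4964, -0.0969, 0.1884]
eef_rot: [0.001, 0.932, 0.364, -0.001]
wrist_force: [-6.4, -5.6, 8.7]
opening: 0.176
grasp_force: 60.1
```

Emit:
{"name": "send_rows", "arguments": {
  "commands": [
    [[0.03, 0, 0, 0, 0, 0], [0, 0, 0, 0, 0, 0]]
  ]
}}

```text
time_s: 8.7
eef_pos: [0.4971, -0.0963, 0.1884]
eef_rot: [0.001, 0.932, 0.364, -0.001]
wrist_force: [-6.7, -5.0, 9.6]
opening: 0.175
grasp_force: 60.1
```

```bash
cat > shift.py <<'E'
from f4 import *
p0,s=st();d=p0[:2]*1000-C;print("own",d@ex,d@ey)
w0=np.load("side_w.npy")
for cam,(r0,r1,c0,c1) in dict(side=(245,295,236,330)).items():
    p=imaging.camera(cam);a=np.load(cam+"_im.npy");b=p["image"]
    g=[np.float32(cv2.cvtColor(x,cv2.COLOR_BGR2GRAY)[r0:r1,c0:c1]) for x in(a,b)]
    print(cam,"shift px",cv2.phaseCorrelate(g[0],g[1],cv2.createHanningWindow((c1-c0,r1-r0),cv2.CV_32F)),"absdiff",np.abs(g[0]-g[1]).mean())
    cv2.imwrite("pics/side_now.png",np.vstack([cv2.resize(x[215:305,225:440],None,fx=3.5,fy=3,interpolation=2) for x in(a,b)]))
X=np.r_[(C+60*ey)/1000,.05]
print("px per mm along ey",proj(p,X+np.r_[ey,0]*.001)-proj(p,X))
E
python3 shift.py
```

```text
t 8.70 tcp [497.1 -96.3 188.4] psi -47.34 tilt [-0.07 -0.12] F [-6.7 -5.   9.6] open 0.175 grip 60.1
own 30.872986926220968 -159.35606807645823
side shift px ((-0.03198290079225785, -0.026168930723635242), 0.9476719648639361) absdiff 5.4823403
px per mm along ey [-0.3803817   0.13086633]
```

View pics/side_now.png

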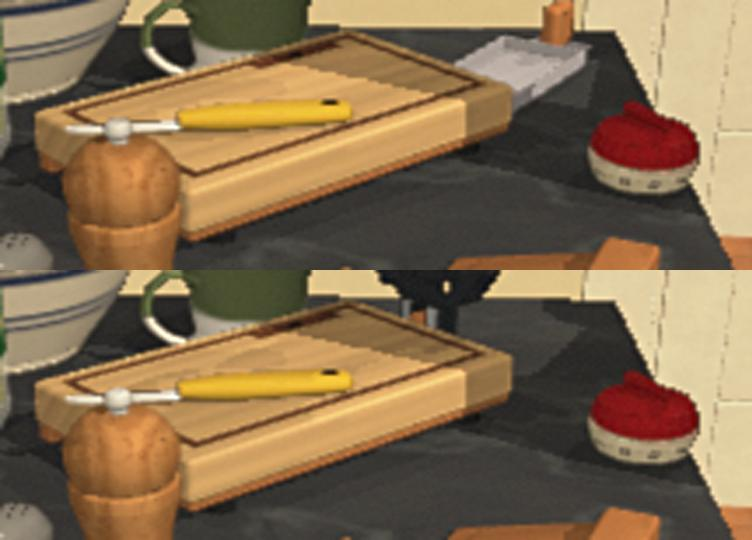

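The lower crop matches the upper one: the board hasn't moved, and the tray is nearly all in. I'll ease the down-press and go on.

Emit:
{"name": "send_rows", "arguments": {
  "commands": [
    [[0, 0, -0.02, 0, 0, 0], [0, 0, 0, 0, 0, 0]]
  ]
}}

```text
time_s: 8.92
eef_pos: [0.4971, -0.0956, 0.1884]
eef_rot: [0.0, 0.932, 0.363, -0.0]
wrist_force: [-3.2, -3.8, 4.4]
opening: 0.174
grasp_force: 59.4
```

Emit:
{"name": "send_rows", "arguments": {
  "commands": [
    [[0.03, 0, 0, 0, 0, 0], [0, 0, 0, 0, 0, 0]]
  ]
}}

```text
time_s: 9.08
eef_pos: [0.4979, -0.0949, 0.1884]
eef_rot: [0.0, 0.932, 0.364, -0.0]
wrist_force: [-4.1, -3.6, 4.8]
opening: 0.175
grasp_force: 59.4
```

Emit:
{"name": "send_rows", "arguments": {
  "commands": [
    [[0.03, 0, 0, 0, 0, 0], [0, 0, 0, 0, 0, 0]]
  ]
}}

```text
time_s: 9.25
eef_pos: [0.4986, -0.0942, 0.1884]
eef_rot: [0.0, 0.932, 0.364, -0.0]
wrist_force: [-3.9, -3.3, 5.7]
opening: 0.183
grasp_force: 59.4
```

Emit:
{"name": "send_rows", "arguments": {
  "commands": [
    [[0.02, 0, 0, 0, 0, 0], [0, 0, 0, 0, 0, 0]]
  ]
}}

```text
time_s: 9.42
eef_pos: [0.4991, -0.0938, 0.1884]
eef_rot: [0.0, 0.932, 0.364, -0.0]
wrist_force: [-4.2, -4.0, 4.7]
opening: 0.178
grasp_force: 59.4
```

Emit:
{"name": "send_rows", "arguments": {
  "commands": [
    [[0.02, 0, 0, 0, 0, 0], [0, 0, 0, 0, 0, 0]]
  ]
}}

```text
time_s: 9.58
eef_pos: [0.4995, -0.0934, 0.1884]
eef_rot: [0.0, 0.932, 0.364, -0.0]
wrist_force: [-2.7, -2.3, 6.0]
opening: 0.176
grasp_force: 59.5
```

Emit:
{"name": "send_rows", "arguments": {
  "commands": [
    [[0.02, 0, 0, 0, 0, 0], [0, 0, 0, 0, 0, 0]]
  ]
}}

```text
time_s: 9.75
eef_pos: [0.5, -0.093, 0.1884]
eef_rot: [0.0, 0.932, 0.364, -0.0]
wrist_force: [-4.1, -2.7, 5.5]
opening: 0.178
grasp_force: 59.5
```

Emit:
{"name": "send_rows", "arguments": {
  "commands": [
    [[0.02, 0, 0, 0, 0, 0], [0, 0, 0, 0, 0, 0]]
  ]
}}

```text
time_s: 9.92
eef_pos: [0.5004, -0.0926, 0.1884]
eef_rot: [0.0, 0.932, 0.364, -0.0]
wrist_force: [-4.1, -3.1, 5.1]
opening: 0.179
grasp_force: 59.5
```

Emit:
{"name": "send_rows", "arguments": {
  "commands": [
    [[0.02, 0, 0, 0, 0, 0], [0, 0, 0, 0, 0, 0]]
  ]
}}

```text
time_s: 10.08
eef_pos: [0.5008, -0.0922, 0.1884]
eef_rot: [0.0, 0.932, 0.364, -0.0]
wrist_force: [-5.3, -4.5, 5.5]
opening: 0.175
grasp_force: 59.6
```

```bash
python3 shift.py
```

```text
t 10.08 tcp [500.8 -92.2 188.4] psi -47.36 tilt [-0.05 -0.03] F [-5.3 -4.5  5.5] open 0.175 grip 59.6
own 30.373694685226837 -153.92450217160842
side shift px ((0.01246301271386585, -0.015606876410203085), 0.9528969487547875) absdiff 5.467234
px per mm along ey [-0.3803817   0.13086633]
```

```bash
cat > gap.py <<'E'
from f4 import *
p=imaging.camera("wrist");w=cloud(p)*1000;cv2.imwrite("pics/w4.png",p["image"])
b=np.dstack([(w[...,:2]-C)@ex,(w[...,:2]-C)@ey,w[...,2]])
for x in(5,15,45,55):
    s=b[(abs(b[...,0]-x)<3)&(b[...,1]>-175)&(b[...,1]<-110)]
    top=s[(s[:,2]>44)&(s[:,2]<56)];
    print(x,"board end",np.round(np.sort(top[:,1])[:3],1) if len(top) else None)
s=b[(abs(b[...,0]-30)<32)&(b[...,2]>8)&(b[...,2]<18)&(b[...,1]<-100)]
print("rim", np.histogram(s[:,1],np.arange(-170,-110,2)))
E
python3 gap.py
```

```text
5 board end [-147.8 -147.1 -147.1]
15 board end [-146.9 -146.9 -146.9]
45 board end [-147.5 -147.1 -147.1]
55 board end [-147.1 -147.1 -147. ]
rim (array([ 0,  0,  0,  0,  0,  0,  0,  0,  0,  0,  0,  0,  0, 23,  0,  0,  0,
        0,  0,  0,  0,  0,  0,  0,  0,  0,  0,  0,  0]), array([-170, -168, -166, -164, -162, -160, -158, -156, -154, -152, -150,
       -148, -146, -144, -142, -140, -138, -136, -134, -132, -130, -128,
       -126, -124, -122, -120, -118, -116, -114, -112]))
```

View pics/w4.png

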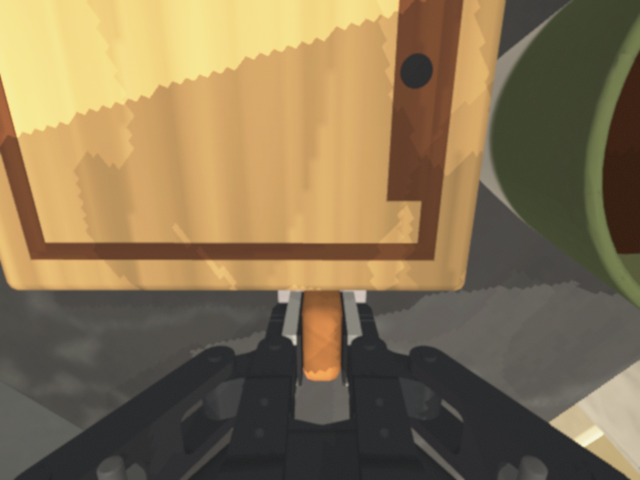

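```bash
cat > gap2.py <<'E'
from f4 import *
p=imaging.camera("wrist");w=cloud(p)*1000
for y in(-125,-130,-135,-147): print(y,[np.round(proj(p,np.r_[(C+x*ex+y*ey)/1000,.05]),1).tolist() for x in(-80,0,80)])
for u,v in((150,280),(450,280),(322,270),(150,300),(450,320),(322,330),(284,297),(322,375)):
    q=w[v,u];print(u,v,"own",np.round([(q[:2]-C)@ex,(q[:2]-C)@ey,q[2]],1),p["depth"][v,u])
print(np.round(p["pose"],3)[:3,3])
E
python3 gap2.py
```

```text
-125 [[0.0, 287.9], [234.8, 287.4], [469.2, 286.9]]
-130 [[4.3, 301.0], [235.9, 300.5], [467.2, 300.0]]
-135 [[8.5, 313.7], [237.1, 313.2], [465.3, 312.7]]
-147 [[18.1, 342.9], [239.7, 342.4], [461.0, 342.0]]
150 280 own [ -28.9 -122.5   49.2] 0.11833419
450 280 own [  73.5 -122.8   49. ] 0.11866813
322 270 own [  29.8 -118.8   49.6] 0.1167528
150 300 own [ -57.7 -157.1   -0.6] 0.17656398
450 320 own [  96.7 -169.5   -1.2] 0.18121807
322 330 own [  29.8 -146.5   43. ] 0.13193168
284 297 own [  10.9 -154.2    1.9] 0.1732495
322 375 own [  29.7 -166.1   44.4] 0.13685057
[ 0.561 -0.036  0.157]
```

Emit:
{"name": "send_rows", "arguments": {
  "commands": [
    [[0.02, 0, 0, 0, 0, 0], [0, 0, 0, 0, 0, 0]]
  ]
}}

```text
time_s: 10.4
eef_pos: [0.5009, -0.0922, 0.1884]
eef_rot: [0.0, 0.932, 0.364, -0.001]
wrist_force: [-6.7, -6.8, 7.2]
opening: 0.177
grasp_force: 59.8
```

Emit:
{"name": "send_rows", "arguments": {
  "commands": [
    [[0.02, 0, 0, 0, 0, 0], [0, 0, 0, 0, 0, 0]]
  ]
}}

```text
time_s: 10.57
eef_pos: [0.5011, -0.0921, 0.1884]
eef_rot: [0.0, 0.932, 0.364, -0.002]
wrist_force: [-8.8, -8.5, 8.3]
opening: 0.177
grasp_force: 60.0
```

```bash
python3 shift.py; python3 gap2.py | tail -2
```

```text
t 10.57 tcp [501.1 -92.1 188.4] psi -47.34 tilt [-0.16 -0.09] F [-8.8 -8.5  8.3] open 0.177 grip 60.0
own 30.466407133460702 -153.54902973454017
side shift px ((0.05001399243289484, -0.06985454993240481), 0.9455143173535665) absdiff 5.4582977
px per mm along ey [-0.3803817   0.13086633]
322 375 own [  29.7 -166.5   43.8] 0.13752338
[ 0.561 -0.036  0.157]
```

The tray is at the stop: the force rises with no motion, and the board is unmoved. I'll release it, lift, and go to the wedge.

Emit:
{"name": "send_rows", "arguments": {
  "commands": [
    [[-0.03, 0, 0, 0, 0, 0], [0, 0, 0, 0, 0, 0]]
  ]
}}

```text
time_s: 10.83
eef_pos: [0.5008, -0.0923, 0.1884]
eef_rot: [0.0, 0.932, 0.363, -0.001]
wrist_force: [-5.1, -5.2, 6.1]
opening: 0.177
grasp_force: 59.6
```

Emit:
{"name": "send_rows", "arguments": {
  "commands": [
    [[0, 0, 0, 0, 0, 0], [0, 0, 0, 0, 0, 0], [0, 0, 0, 0, 0, 0], [0, 0, 0, 0, 0, 0], [0, 0, 0, 0, 0, 0], [0, 0, -0.3, 0, 0, 0], [0, 0, -0.9, 0, 0, 0], [0, 0, -0.9, 0, 0, 0]]
  ],
  "jaw": 0.6
}}

```text
time_s: 11.5
eef_pos: [0.5005, -0.0915, 0.2514]
eef_rot: [-0.001, 0.932, 0.363, -0.001]
wrist_force: [0.5, 0.1, 0.1]
opening: 0.596
grasp_force: 0.0
```

Emit:
{"name": "send_rows", "arguments": {
  "commands": [
    [[0, 0, -0.95, 0, 0, 0], [0, 0, -0.95, 0, 0, 0], [0, 0, -0.95, 0, 0, 0], [0.5, -0.9, 0, 0, 0, 0], [0.5, -0.9, 0, 0, 0, 0], [0.5, -0.9, 0, 0, 0, 0], [0.5, -0.9, 0, 0, 0, 0], [0.5, -0.9, 0, 0, 0, 0]]
  ]
}}

```text
time_s: 12.17
eef_pos: [0.4643, 0.0595, 0.3377]
eef_rot: [0.0, 0.932, 0.363, 0.0]
wrist_force: [0.4, 0.6, 0.2]
opening: 0.597
grasp_force: 0.0
```

Emit:
{"name": "send_rows", "arguments": {
  "commands": [
    [[0.5, -0.9, 0, 0, 0, 0.9], [0, 0, 0, 0, 0, 0.95], [0, 0, 0, 0, 0, 0.95], [0, 0, 0, 0, 0, 0.95], [0, 0, 0, 0, 0, 0.95], [0, 0, 0, 0, 0, 0.95], [0, 0, 0, 0, 0, 0.95], [0, 0, 0, 0, 0, 0.95]]
  ],
  "jaw": 1
}}

```text
time_s: 12.83
eef_pos: [0.4576, 0.0884, 0.3376]
eef_rot: [-0.0, 1.0, -0.008, 0.0]
wrist_force: [-0.2, -0.1, -0.4]
opening: 0.999
grasp_force: 0.0
```

Emit:
{"name": "send_rows", "arguments": {
  "commands": [
    [[0, 0, 0, 0, 0, 0.95], [0, 0, 0, 0, 0, 0.95], [0, 0, 0, 0, 0, 0.95], [0, 0, 0, 0, 0, 0.95], [0, 0, 0, 0, 0, 0.2], [0, 0, 0, 0, 0, 0]]
  ]
}}

```text
time_s: 13.33
eef_pos: [0.4577, 0.0884, 0.3374]
eef_rot: [-0.0, 0.979, -0.204, 0.0]
wrist_force: [0.0, 0.2, -0.5]
opening: 0.998
grasp_force: 0.0
```

```bash
sed -i 's/\[593.5,34.3\]/[595.7,36.3]/' f4.py; python3 -c "
from h import *
move((412,236),-113.6)
p=imaging.camera('scene');w=cloud(p);cv2.imwrite('pics/s5.png',p['image'])
"
```

```text
t 13.33 tcp [457.7  88.4 337.4] psi -113.48 tilt [0.04 0.  ] F [ 0.   0.2 -0.5] open 0.998 grip 0.0
turn units 0.02 x -3.37 y -3.90 units(30mm)
```

View pics/s5.png

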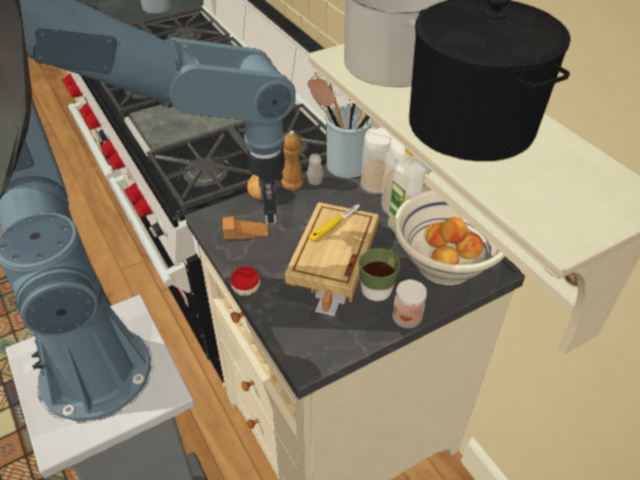

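The scene view shows the tray home, with the pull sticking out at (327,300). The board is unmoved, and the wedge at (245,229) is untouched.

Emit:
{"name": "send_rows", "arguments": {
  "commands": [
    [[-0.84, -0.98, 0, 0, 0, 0], [-0.84, -0.98, 0, 0, 0, 0], [-0.84, -0.97, 0, 0, 0, 0], [-0.84, -0.97, 0.5, 0, 0, 0], [0, 0, 0, 0, 0, 0], [0, 0, 0, 0, 0, 0]]
  ]
}}

```text
time_s: 13.88
eef_pos: [0.4108, 0.2374, 0.3213]
eef_rot: [0.0, 0.98, -0.201, -0.001]
wrist_force: [0.4, -0.8, 0.4]
opening: 1.004
grasp_force: 0.0
```

```bash
python3 w1.py w6 wedge
python3 - <<'E'
from h import *
w=np.load("wrist_w.npy");q=w[np.load("wrist_wedge.npy")];q=q[~np.isnan(q[:,0])]
for z0,z1 in((.036,.045),(-.01,.05)):
    s=q[(q[:,2]>z0)&(q[:,2]<z1)];r=cv2.minAreaRect((s[:,:2]*1000).astype(np.float32));print(r)
E
```

```text
t 13.93 tcp [411.7 236.4 321.8] psi -113.32 tilt [-0.03 -0.03] F [ 0.1 -0.2 -0.1] open 0.998 grip 0.0
[[-0.396, -0.871, -0.292, 0.486], [-0.918, 0.376, 0.124, 0.206], [0.002, 0.317, -0.948, 0.29], [0.0, 0.0, 0.0, 1.0]]
wedge 0.56 8396
((412.52947998046875, 236.20127868652344), (43.47869873046875, 29.96551513671875), 68.18781280517578)
((442.92987060546875, 224.97171020507812), (47.00433349609375, 123.5468978881836), 67.1661376953125)
```

Emit:
{"name": "send_rows", "arguments": {
  "commands": [
    [[0.03, 0, 0.9, 0, 0, -0.04], [0, 0, 0.9, 0, 0, 0], [0, 0, 0.9, 0, 0, 0], [0, 0, 0.9, 0, 0, 0], [0, 0, 0.7, 0, 0, 0], [0, 0, 0.4, 0, 0, 0], [0, 0, 0, 0, 0, 0]]
  ]
}}

```text
time_s: 14.57
eef_pos: [0.4126, 0.2336, 0.1787]
eef_rot: [0.001, 0.979, -0.203, -0.002]
wrist_force: [0.8, -0.1, -0.7]
opening: 0.999
grasp_force: 0.0
```

Emit:
{"name": "send_rows", "arguments": {
  "commands": [
    [[0, 0, 0, 0, 0, 0], [0, 0, 0, 0, 0, 0], [0, 0, 0, 0, 0, 0], [0, 0, 0, 0, 0, 0], [0, 0, 0, 0, 0, 0], [0, 0, 0, 0, 0, 0]]
  ],
  "jaw": 0
}}

```text
time_s: 15.07
eef_pos: [0.4139, 0.2356, 0.1825]
eef_rot: [-0.001, 0.979, -0.202, 0.002]
wrist_force: [0.2, -1.8, 6.6]
opening: 0.506
grasp_force: 62.4
```

```bash
python3 - <<'E'
from f4 import *
t=C-(78+40+40+55)*ex;print(t)   # toe 40 mm short of the rail
move(t,-137.4)
E
python3 w1.py w7 wedge
python3 - <<'E'
from h import *
w=np.load("wrist_w.npy");q=w[np.load("wrist_wedge.npy")];q=q[~np.isnan(q[:,0])]
for z0,z1 in((.036,.045),(-.01,.05)):
    s=q[(q[:,2]>z0)&(q[:,2]<z1)];r=cv2.minAreaRect((s[:,:2]*1000).astype(np.float32));print(r)
E
```

```text
[451.52541846 193.08867956]
t 15.07 tcp [413.9 235.6 182.5] psi -113.32 tilt [0.19 0.03] F [ 0.2 -1.8  6.6] open 0.506 grip 62.4
turn units 4.20 x 1.89 y 0.04 units(30mm)
t 15.12 tcp [414.  235.6 182.5] psi -113.31 tilt [0.19 0.03] F [-1.2 -1.5  7. ] open 0.503 grip 62.4
[[-0.398, -0.871, -0.287, 0.489], [-0.917, 0.378, 0.125, 0.204], [-0.001, 0.314, -0.95, 0.151], [0.0, 0.0, 0.0, 1.0]]
wedge 0.68 31479
((413.2752990722656, 237.03836059570312), (43.259979248046875, 30.542421340942383), 65.75990295410156)
((436.2381286621094, 224.82254028320312), (57.1796875, 136.7952880859375), 64.60600280761719)
```

Emit:
{"name": "send_rows", "arguments": {
  "commands": [
    [[0, 0, 0, 0, 0, 0.6], [0, 0, 0, 0, 0, 0.6], [0, 0, 0, 0, 0, 0.6], [0, 0, 0, 0, 0, 0.6], [0, 0, 0, 0, 0, 0.6], [0, 0, 0, 0, 0, 0.6], [0, 0, 0, 0, 0, 0.6], [0, 0, 0, 0, 0, 0]]
  ]
}}

```text
time_s: 15.83
eef_pos: [0.4141, 0.2357, 0.1825]
eef_rot: [-0.001, 0.915, -0.403, 0.002]
wrist_force: [1.2, -0.3, 6.9]
opening: 0.507
grasp_force: 62.4
```

Emit:
{"name": "send_rows", "arguments": {
  "commands": [
    [[0.3, 0, 0, 0, 0, 0], [0.4, 0, 0, 0, 0, 0], [0.4, 0, 0, 0, 0, 0], [0.4, 0.04, 0, 0, 0, 0], [0.4, 0, 0, 0, 0, 0], [0, 0, 0, 0, 0, 0], [0, 0, 0, 0, 0, 0]]
  ]
}}

```text
time_s: 16.42
eef_pos: [0.4523, 0.1923, 0.1825]
eef_rot: [-0.001, 0.916, -0.402, 0.002]
wrist_force: [1.8, -3.3, 6.2]
opening: 0.507
grasp_force: 62.5
```

```bash
cat > w8.py <<'E'
from f4 import *
p0,s=st();d=p0[:2]*1000-C;print("tcp own",d@ex,d@ey,"toe x",d@ex+95-1)
p=imaging.camera("wrist");w=cloud(p)*1000;cv2.imwrite("pics/w8.png",p["image"])
b=np.dstack([(w[...,:2]-C)@ex,(w[...,:2]-C)@ey,w[...,2]])
for y in(-60,-40,40,60):
    s=b[(abs(b[...,1]-y)<4)&(b[...,2]>44)&(b[...,2]<56)&(b[...,0]>-100)]
    print(y,"front edge own x",np.round(np.sort(s[:,0])[:3],1) if len(s) else None)
for cam in("side",):
    p=imaging.camera(cam);np.save("side_pre.npy",cloud(p));np.save("side_preim.npy",p["image"])
    r=models.regions_of(p,"wedge")
    if r:
        q=cloud(p)[r[0]["region"]]*1000;q=q[~np.isnan(q[:,0])]
        o=np.c_[(q[:,:2]-C)@ex,(q[:,:2]-C)@ey,q[:,2]];print("side wedge own pct",np.round(np.percentile(o,[2,50,98],axis=0),1).tolist())
E
python3 w8.py
```

```text
t 16.42 tcp [452.3 192.3 182.5] psi -137.39 tilt [ 0.27 -0.01] F [ 1.8 -3.3  6.2] open 0.507 grip 62.5
tcp own -211.90862487754165 0.08672258551315892 toe x -117.90862487754165
-60 front edge own x None
-40 front edge own x None
40 front edge own x None
60 front edge own x None
side wedge own pct [[-229.4, -15.9, 1.1], [-211.7, 14.4, 16.7], [-123.7, 25.8, 41.2]]
```

View pics/w8.png

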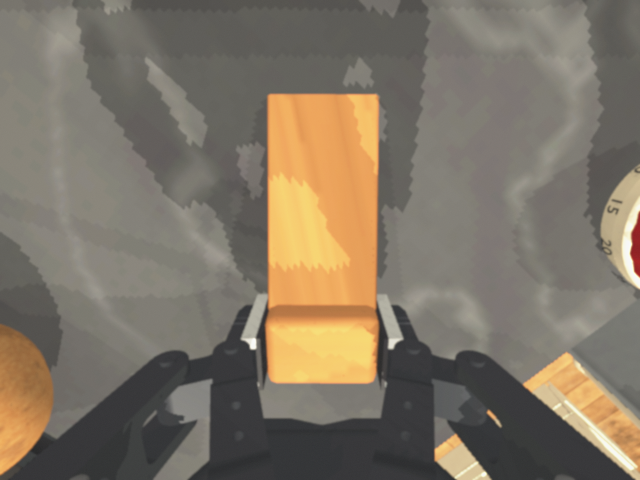

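The wedge is held straight, with its toe at row 95. I'll advance to just short of contact.

Emit:
{"name": "send_rows", "arguments": {
  "commands": [
    [[0.15, 0, 0, 0, 0, 0], [0.25, 0, 0, 0, 0, 0], [0.3, 0, 0, 0, 0, 0], [0.3, 0, 0, 0, 0, 0], [0.3, 0, 0, 0, 0, 0], [0.3, 0, 0, 0, 0, 0], [0.2, 0, 0, 0, 0, 0], [0, 0, 0, 0, 0, 0]]
  ]
}}

```text
time_s: 17.23
eef_pos: [0.4882, 0.153, 0.1825]
eef_rot: [-0.001, 0.916, -0.402, 0.001]
wrist_force: [-0.3, -0.7, 9.4]
opening: 0.507
grasp_force: 62.9
```

```bash
cat > lift.py <<'E'
from f4 import *
import sys
p0,s=st();d=p0[:2]*1000-C;print("tcp own %.1f %.1f"%(d@ex,d@ey),"toe x %.1f"%(d@ex+94))
p=imaging.camera("wrist");w=cloud(p)*1000
b=np.dstack([(w[...,:2]-C)@ex,(w[...,:2]-C)@ey,w[...,2]])
s=b[(b[...,2]>40)&(b[...,2]<62)&(b[...,0]>-85)&(abs(b[...,1])<75)&(b[...,0]<60)]
for y in(-50,50):
    t=s[abs(s[:,1]-y)<10];
    if len(t): print(y,"front edge x",np.round(np.percentile(t[:,0],1),1),"n",len(t))
for x in(-70,-55,-40,-25):
    t=s[abs(s[:,0]-x)<4]
    if len(t):print("x",x,"z med %.2f"%np.median(t[:,2]),len(t))
q=imaging.camera("side");W=cloud(q)*1000
B=np.dstack([(W[...,:2]-C)@ex,(W[...,:2]-C)@ey,W[...,2]])
for y in(-100,0,100):
    print("side y",y,["%.1f"%np.median(B[(abs(B[...,0]-x)<5)&(abs(B[...,1]-y)<20)&(B[...,2]>44)&(B[...,2]<62)][:,2]) for x in(-70,-50,-20)])
im=q["image"];f="ref_lift.npy"
if sys.argv[1]=="ref":np.save(f,im)
a=np.load(f)
for n,(r0,r1,c0,c1) in dict(left=(262,296,262,305),right=(240,276,335,372)).items():
    g=[np.float32(cv2.cvtColor(x,cv2.COLOR_BGR2GRAY)[r0:r1,c0:c1]) for x in(a,im)]
    print(n,"px shift",np.round(cv2.phaseCorrelate(*g,cv2.createHanningWindow((c1-c0,r1-r0),cv2.CV_32F))[0],2))
for y in(100,-100):
    X=np.r_[(C-80*ex+y*ey)/1000,.03];print("px",proj(q,X),"per mm up",proj(q,X+[0,0,.001])-proj(q,X),"per mm ex",proj(q,X+np.r_[ex,0]*.001)-proj(q,X))
cv2.imwrite(f"pics/lift_{sys.argv[1]}.png",np.vstack([cv2.resize(x[225:315,230:410],None,fx=4,fy=3.3,interpolation=2) for x in(a,im)]))
E
python3 lift.py ref
```

```text
t 17.23 tcp [488.2 153.  182.5] psi -137.39 tilt [0.15 0.03] F [-0.3 -0.7  9.4] open 0.507 grip 62.9
tcp own -158.7 -0.1 toe x -64.7
-50 front edge x -79.6 n 10016
50 front edge x -79.1 n 9891
x -70 z med 49.55 17635
x -55 z med 49.76 21716
side y -100 ['nan', 'nan', '51.0']
side y 0 ['50.7', '57.4', '51.2']
side y 100 ['50.6', '50.8', '51.0']
left px shift [0.5 0. ]
right px shift [0. 0.]
px [291.92645268 283.28508657] per mm up [-0.00832372 -0.45633895] per mm ex [-0.32045175 -0.18887266]
px [362.929806   254.80926609] per mm up [ 0.0209277 -0.4087662] per mm ex [-0.32891665 -0.14457561]
  return _methods._mean(a, axis=axis, dtype=dtype,
  ret = ret.dtype.type(ret / rcount)
```

Emit:
{"name": "send_rows", "arguments": {
  "commands": [
    [[0.15, 0, 0, 0, 0, 0], [0.15, 0, 0, 0, 0, 0], [0.1, 0, 0, 0, 0, 0], [0, 0, 0, 0, 0, 0]]
  ]
}}

```text
time_s: 17.67
eef_pos: [0.4958, 0.1448, 0.1825]
eef_rot: [-0.001, 0.916, -0.402, 0.001]
wrist_force: [-2.5, 3.5, 12.0]
opening: 0.505
grasp_force: 63.1
```

Emit:
{"name": "send_rows", "arguments": {
  "commands": [
    [[0.05, 0, 0, 0, 0, 0], [0.05, 0, 0, 0, 0, 0], [0.05, 0, 0, 0, 0, 0], [0, 0, 0, 0, 0, 0]]
  ]
}}

```text
time_s: 18.0
eef_pos: [0.4983, 0.142, 0.1825]
eef_rot: [-0.001, 0.916, -0.402, 0.0]
wrist_force: [-4.8, 5.2, 12.9]
opening: 0.51
grasp_force: 63.3
```

```bash
python3 -W ignore lift.py a
```

```text
t 18.00 tcp [498.3 142.  182.5] psi -137.36 tilt [0.04 0.09] F [-4.8  5.2 12.9] open 0.510 grip 63.3
tcp own -143.7 -0.1 toe x -49.7
-50 front edge x -79.1 n 13571
50 front edge x -78.8 n 12941
x -70 z med 49.53 15201
x -55 z med 49.72 18161
x -40 z med 49.75 16455
side y -100 ['nan', 'nan', 'nan']
side y 0 ['50.7', '55.6', '50.6']
side y 100 ['50.7', '50.7', '50.8']
left px shift [ 0.55 -0.1 ]
right px shift [-3.11 -0.1 ]
px [291.92645268 283.28508657] per mm up [-0.00832372 -0.45633895] per mm ex [-0.32045175 -0.18887266]
px [362.929806   254.80926609] per mm up [ 0.0209277 -0.4087662] per mm ex [-0.32891665 -0.14457561]
```

Emit:
{"name": "send_rows", "arguments": {
  "commands": [
    [[0, 0, -0.02, 0, 0, 0], [0.04, 0, 0, 0, 0, 0], [0.04, 0, 0, 0, 0, 0], [0.04, 0, 0, 0, 0, 0], [0, 0, 0, 0, 0, 0]]
  ]
}}

```text
time_s: 18.52
eef_pos: [0.4993, 0.1407, 0.1825]
eef_rot: [-0.001, 0.916, -0.402, -0.002]
wrist_force: [-11.1, 14.9, 16.6]
opening: 0.502
grasp_force: 63.6
```

```bash
python3 -W ignore lift.py b
```

```text
t 18.52 tcp [499.3 140.7 182.5] psi -137.36 tilt [-0.18  0.24] F [-11.1  14.9  16.6] open 0.502 grip 63.6
tcp own -142.1 -0.3 toe x -48.1
-50 front edge x -78.9 n 13827
50 front edge x -78.6 n 13099
x -70 z med 49.59 15180
x -55 z med 49.77 18107
x -40 z med 49.82 16605
side y -100 ['nan', 'nan', 'nan']
side y 0 ['50.4', '57.3', 'nan']
side y 100 ['50.9', '51.0', '50.7']
left px shift [ 0.6  -0.28]
right px shift [-4.1  -2.17]
px [291.92645268 283.28508657] per mm up [-0.00832372 -0.45633895] per mm ex [-0.32045175 -0.18887266]
px [362.929806   254.80926609] per mm up [ 0.0209277 -0.4087662] per mm ex [-0.32891665 -0.14457561]
```

View pics/lift_b.png

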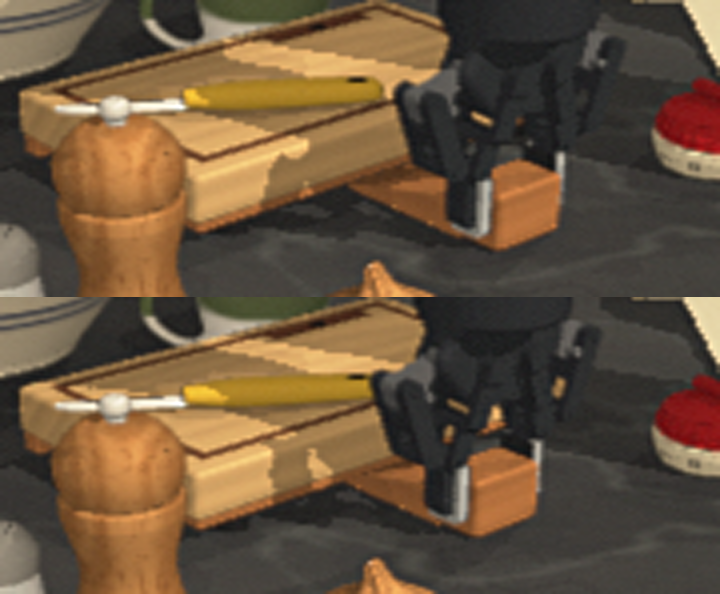

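Run:
```python
from f4 import *
o=status.get_obs();print(o["wrist_force"],o["torque"],o["eef_rot"])
p=imaging.camera("wrist");w=cloud(p)*1000;cv2.imwrite("pics/w9.png",p["image"])
b=np.dstack([(w[...,:2]-C)@ex,(w[...,:2]-C)@ey,w[...,2]])
for x in range(-160,-80,8):
    s=b[(abs(b[...,0]-x)<1.5)&(abs(b[...,1])<12)&(b[...,2]<45)&(b[...,2]>0)];
    if len(s):print(x,"z %.1f"%np.median(s[:,2]),end="; ")
```

```text
[-10.60379277  15.06235311  15.55065569] [2.04696168 1.09580307 0.02376381] [-0.00124321  0.91581451 -0.40159357 -0.00220118]
-160 z 38.2; -152 z 39.3; -144 z 39.3; -136 z 39.3; -128 z 26.3; -120 z 23.9; -112 z 21.6; -104 z 19.2; -96 z 16.8; -88 z 14.4;
```

The crop shows the wedge just touching the rail, with the board still down. The side force is high because I'm pressing the wedge into the counter, so I'll relieve that first.

Emit:
{"name": "send_rows", "arguments": {
  "commands": [
    [[-0.04, 0, -0.03, 0, 0, 0], [0, 0, -0.02, 0, 0, 0], [0, 0, 0, 0, 0, 0]]
  ]
}}

```text
time_s: 18.92
eef_pos: [0.4989, 0.1408, 0.1828]
eef_rot: [-0.001, 0.916, -0.401, -0.001]
wrist_force: [-1.8, 10.3, -0.6]
opening: 0.506
grasp_force: 61.4
```

```bash
python3 -W ignore lift.py c|head -8
```

```text
t 18.92 tcp [498.9 140.8 182.8] psi -137.32 tilt [-0.07  0.15] F [-1.8 10.3 -0.6] open 0.506 grip 61.4
tcp own -142.4 -0.5 toe x -48.4
-50 front edge x -79.0 n 13761
50 front edge x -78.8 n 13009
x -70 z med 49.67 15021
x -55 z med 49.82 17772
x -40 z med 49.86 16211
side y -100 ['nan', 'nan', 'nan']
```

Emit:
{"name": "send_rows", "arguments": {
  "commands": [
    [[0.04, 0, 0, 0, 0, 0], [0.04, 0, 0, 0, 0, 0], [0, 0, 0, 0, 0, 0]]
  ]
}}

```text
time_s: 19.27
eef_pos: [0.4997, 0.1393, 0.1827]
eef_rot: [-0.001, 0.916, -0.401, -0.003]
wrist_force: [-7.1, 12.0, 5.7]
opening: 0.502
grasp_force: 62.4
```

Emit:
{"name": "send_rows", "arguments": {
  "commands": [
    [[0.04, 0, 0, 0, 0, 0], [0, 0, 0, 0, 0, 0]]
  ]
}}

```text
time_s: 19.43
eef_pos: [0.5002, 0.1385, 0.1826]
eef_rot: [-0.0, 0.916, -0.401, -0.003]
wrist_force: [-8.6, 12.1, 6.9]
opening: 0.507
grasp_force: 62.7
```

```bash
python3 -W ignore lift.py d; python3 -c "
from h import *
print(status.get_obs()['torque'])"
```

```text
t 19.43 tcp [500.2 138.5 182.6] psi -137.34 tilt [-0.3   0.18] F [-8.6 12.1  6.9] open 0.507 grip 62.7
tcp own -139.9 -1.1 toe x -45.9
-50 front edge x -78.4 n 14282
50 front edge x -78.5 n 13131
x -70 z med 50.21 14988
x -55 z med 50.28 17382
x -40 z med 50.25 15457
side y -100 ['nan', 'nan', 'nan']
side y 0 ['51.5', '57.3', '51.7']
side y 100 ['51.4', '51.3', '51.3']
left px shift [ 0.41 -0.37]
right px shift [-6.08 -5.8 ]
px [291.92645268 283.28508657] per mm up [-0.00832372 -0.45633895] per mm ex [-0.32045175 -0.18887266]
px [362.929806   254.80926609] per mm up [ 0.0209277 -0.4087662] per mm ex [-0.32891665 -0.14457561]
[1.71131337 0.85007759 0.11898553]
```

Emit:
{"name": "send_rows", "arguments": {
  "commands": [
    [[0.04, 0, -0.02, 0, 0, 0], [0.04, 0, 0, 0, 0, 0], [0.04, 0, 0, 0, 0, 0], [0.04, 0, -0.01, 0, 0, 0], [0, 0, 0, 0, 0, 0]]
  ]
}}

```text
time_s: 19.95
eef_pos: [0.5028, 0.1348, 0.1829]
eef_rot: [0.0, 0.916, -0.402, -0.004]
wrist_force: [-9.5, 10.9, 2.7]
opening: 0.505
grasp_force: 62.2
```

```bash
python3 -W ignore lift.py e|head -13
```

```text
t 19.95 tcp [502.8 134.8 182.9] psi -137.35 tilt [-0.42  0.16] F [-9.5 10.9  2.7] open 0.505 grip 62.2
tcp own -135.4 -1.7 toe x -41.4
-50 front edge x -78.0 n 15334
50 front edge x -77.6 n 12662
x -70 z med 51.47 14667
x -55 z med 51.36 15724
x -40 z med 51.19 13932
x -25 z med 50.91 4918
side y -100 ['nan', 'nan', 'nan']
side y 0 ['52.6', '56.1', 'nan']
side y 100 ['52.7', '52.4', '52.3']
left px shift [ 0.47 -1.02]
right px shift [-4.75 40.73]
```

Emit:
{"name": "send_rows", "arguments": {
  "commands": [
    [[0.04, 0, -0.01, 0, 0, 0], [0.04, 0, 0, 0, 0, 0], [0.04, 0, 0, 0, 0, 0], [0.04, 0, 0, 0, 0, 0], [0.03, 0, 0, 0, 0, 0], [0, 0, 0, 0, 0, 0]]
  ]
}}

```text
time_s: 20.55
eef_pos: [0.5064, 0.1305, 0.1829]
eef_rot: [0.0, 0.916, -0.402, -0.004]
wrist_force: [-9.6, 10.7, 3.4]
opening: 0.502
grasp_force: 62.1
```

```bash
python3 -W ignore lift.py f|head -13
```

```text
t 20.55 tcp [506.4 130.5 182.9] psi -137.35 tilt [-0.47  0.15] F [-9.6 10.7  3.4] open 0.502 grip 62.1
tcp own -129.8 -1.9 toe x -35.8
-50 front edge x -77.2 n 16679
50 front edge x -77.2 n 12095
x -70 z med 53.04 14405
x -55 z med 52.72 14485
x -40 z med 52.40 12746
x -25 z med 52.03 14171
side y -100 ['nan', 'nan', 'nan']
side y 0 ['53.7', '56.5', '53.4']
side y 100 ['54.4', '53.6', '53.2']
left px shift [ 0.39 -1.42]
right px shift [-7.52 -4.97]
```

Emit:
{"name": "send_rows", "arguments": {
  "commands": [
    [[0, 0, 0, 0, 0, 0], [0, 0, 0, 0, 0, 0], [0, 0, 0, 0, 0, 0], [0, 0, 0, 0, 0, 0], [0, 0, 0, 0, 0, 0], [0, 0, 0, 0, 0, 0]]
  ]
}}

```text
time_s: 21.15
eef_pos: [0.5064, 0.1305, 0.1829]
eef_rot: [0.0, 0.916, -0.402, -0.004]
wrist_force: [-9.8, 9.7, 3.7]
opening: 0.509
grasp_force: 62.1
```

```bash
python3 -W ignore lift.py g|head -13; python3 -c "
from h import *
w=[np.load('pics/x.npy')] if 0 else 0
a=cv2.imread('pics/lift_g.png');p=imaging.camera('scene');b=cv2.resize(p['image'][190:330,200:420],(720,458))
cv2.imwrite('pics/fin.png',cv2.resize(np.vstack([a[297:,:,:],b]),(560,590)))"
```

```text
t 21.15 tcp [506.4 130.5 182.9] psi -137.35 tilt [-0.46  0.15] F [-9.8  9.7  3.7] open 0.509 grip 62.1
tcp own -129.8 -1.9 toe x -35.8
-50 front edge x -77.1 n 16666
50 front edge x -77.2 n 12088
x -70 z med 53.02 14389
x -55 z med 52.72 14491
x -40 z med 52.38 12706
x -25 z med 52.03 14162
side y -100 ['nan', 'nan', 'nan']
side y 0 ['54.2', '56.2', '53.2']
side y 100 ['54.3', '54.0', '53.2']
left px shift [ 0.44 -1.32]
right px shift [-8.3  -4.86]
```

View pics/fin.png

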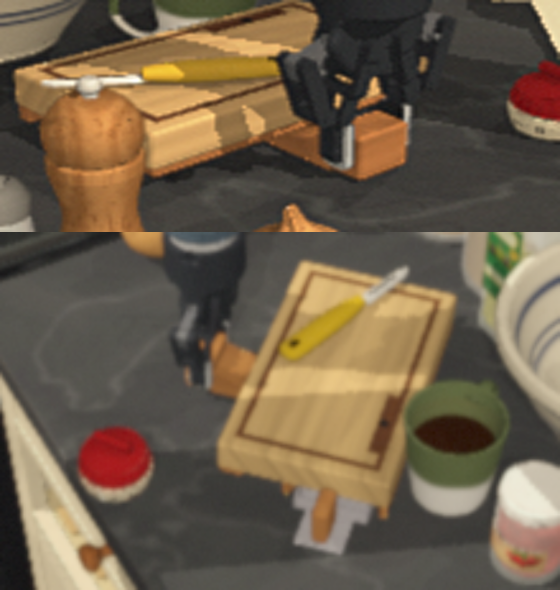

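The final crops show the wedge under the middle of the front edge and still gripped, the front lifted about 3.5 mm, the tray home, and everything else standing.

```bash
python3 -c "
from bench import ctrl
print(ctrl.hand_in())"
```

```text
the job is handed in; nothing more can be done
None
```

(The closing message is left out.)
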